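# Open the jar rail's ratchet stop

## Robot

A 6-joint arm with a two-finger parallel gripper is mounted at the origin on a cart in front of the work surface, level with it; the furniture and walls round the work are solid. World frame = base frame: x ahead of the robot, y to its left, z up, the work surface at z = 0. Lengths are in mm, angles in rad, forces in N, time in s.
With the tool pointing down it reaches from about 275 to 725 mm from the base axis. Payload 5.6 kg.
Tool frame: the origin (TCP) lies midway between the tips of the shut fingers; the grasp point (between the pads) lies 19 mm behind it; z points along the fingers, y is the line along which they close (so a half turn about z gives the same grasp; the last joint's range is limited). The gripper opens to 85 mm and grips with 20 to 120 N. Pads are 22 mm wide; open, the fingers measure 114 mm over their backs; the gripper's body (76 mm by 85 mm) begins 54 mm behind the grasp point. The pads swing forward as they close: fully open they stand 13 mm farther back than shut.
Start: joints at [-1.036, 0.255, 0.108, 0, -1.424, -0.285], TCP at [135.986, -532.917, 231.283] pointing down, gripper open.
Joint ranges: [-2.95, 2.95], [-1.21, 1.97], [-1.09, 1.5], [-2.87, 1.71], [-2.94, -0.07], [-3.05, 3.05]. Speed limits (rad/s): [2.57, 2.57, 3.14, 3.14, 3.14, 3.14].

## Interface

Orientations are given as [roll, pitch, yaw] about the fixed x, y, z axes, in that order (R = Rz(yaw) Ry(pitch) Rx(roll)).
In Python, from cell import bot gives the robot as it stands. The module is installed in compiled form; this text tells all that it offers. Calls block until the motion is done:
- bot.reach(position, orientation): joint-space move of the TCP to a pose.
- bot.servo_line(position, rot=None, velocity=150, max_force=None): straight line of the TCP; rot=None keeps the orientation; velocity is the mean speed in mm/s. With max_force (N) it stops when the force on the tool has changed by that much, and returns True; else False.
- bot.movej(angles): joint-space move.
- bot.command_gripper(opening, newtons=None): opening from 0.0 (shut) to 1.0 (fully open); newtons is the grip in N (None keeps the last); returns when the fingers have stopped.
- bot.pause(seconds).
- bot.solve_ik(position, orientation): joint angles nearest the present ones, or None.
- bot.observe(): the state.
- bot.grab_frame(name): name is "scene" or "top" or "wrist"; returns the picture (384x512x3 uint8, red, green, blue); there is no depth.
- bot.get_calibration(name): a dict with "camera_matrix" (3x3 intrinsics, pixels), "world_from_camera" (4x4, takes a point from camera to world coordinates). Camera axes: x right, y down, z forward; pixel columns grow to the right and rows downward; lengths in mm; the calibration is good to about 2 mm. A picture is of the moment at which its call begins: read the wrist's pose just before it. get_calibration takes no time and is no camera call; for the wrist camera it gives the pose at the moment of the call.
A pose or a line that the arm cannot do raises bot.IKError and nothing moves.
- bot.finish_job(): hands the job in; it is judged then, once.
The state is a dict: "time": time; "joint_pos": joint angles; "qd": joint speeds; "tau": joint torques, N m; "eef_pos": TCP position; "tcp_rot": TCP orientation; "wrist_force": force on the tool from outside, world axes, zero at the start; "ft_torque": the same for the moment, N m; "grip_width": opening from 0.0 (shut) to 1.0 (fully open); "finger_force": force on a finger pad.
Only numpy, scipy, OpenCV 4.12 (cv2) and the standard library are available. Lean on these libraries where they do the work, as an engineer would, in place of code of your own. Each camera call takes 0.05 s, during which the arm holds its last target. There are 200 camera calls.

## Task

Make room in the wooden jar rail for another jar: with the fingertips, press the red release pad on the sliding grey stop right down and, keeping it pressed, push the stop back along its bar, away from the jar and tin, until it rests against the grey end block; then let go and move clear. Grasp and lift nothing, leave the jar and tin standing in the rail where they are, and leave the other things on the worktop alone.

Things in the scene. Friction and masses are not known exactly. Their poses are not given: they have to be found in the camera images.
- rack: Jar rail, fixed: light wooden board 110 (x) by 380 mm (y), top 10 mm above the worktop, upright wooden end plate at +y. Origin on the worktop, 5 mm to +x of the board's middle; x points away from the robot, y along the rail to the left, yaw -0.1 to 0.45. Aluminium bar along y at x = -42 mm, z 28 to 44 mm, ratchet teeth below it, grey end block at its -y end; the grey stop slides on it.
- stop (a joint): Slide of the grey stop along the bar, m: grows towards the rack's -y (away from jar and tin); 0.150 is fully back against the end block; starts at 0.01 to 0.07. Dry friction about 3 N. The ratchet blocks growing (up to 6 mm play) unless the release is held at least 5 mm down; the other way it clicks freely.
- release (a joint): Red release pad, m pressed down: 0 to 0.0035 at rest (as the pawl meets the teeth), fully down at 0.010. Spring about 2 N at the top, 4.5 N fully down; it springs up when let go, so keep it at least 5 mm down during the push.
- release_top (a point): Centre of the red pad's top (36 mm across the bar, 46 mm along it), 72 mm above the worktop at 0, 62 mm fully down; moves with pad and stop. The pad lies in a recess 59 mm long along the bar, open at both sides, between the stop's jar plate (+y side, 30 mm from pad centre, top 100 mm high) and the upright push tab (-y side, face 29 mm from pad centre). Fingers on the pad can push the tab.
- stop_tab (a point): Point on the push tab's face that looks to the rack's +y (towards the pad), 88 mm above the worktop; the tab is grey, 42 mm wide, 9 mm thick, top 101 mm above the worktop. Push it towards the rack's -y.
- jar_in_rail: Spice jar with a red cap, 45 mm across, 106 mm tall, standing loose on the rail's base next to the end plate; origin at the centre of its underside, z up.
- tin: Small turquoise food tin, 57 mm across, 72 mm tall, standing loose on the rail's base between the jar and the stop; origin at the centre of its underside, z up.
- waiting_jar: Spice jar with a red and green cap, 45 mm across, 106 mm tall, standing loose on the worktop left of the rail; leave alone. Origin at the centre of its underside.
- garlic: Garlic bulb, 55 mm, loose on the worktop at the left; leave alone.
- mug: White mug with grey spots, 82 mm across, 91 mm tall, loose on the worktop at the right; leave alone. Origin on its underside.
There are look-alikes about, which are no part of the job. Of the things like the jar_in_rail, leave any that is purple; of the rest the smaller one is meant.

How it is judged:
By the outcome, as a careful person would: the job done as asked, in the order asked, and still so for the second after the job is handed in, with the robot touching nothing.
It also fails if it takes over 35 s, if anything falls off the work surface, if the arm or the gripper's body presses on something with over 40 N, if the wrist force passes 120 N, or if a joint passes its speed limit or range.

## Working session

There is one attempt and no reset: what is moved stays moved. The work goes in short steps, each a Python script; the robot and the scene stay as the last script left them, time stands still between calls to the robot, and variables do not carry over. Pictures are saved under pics/ and viewed, at most 10 in all, crops included, and the job is handed in when it is done.

```bash
mkdir -p pics; python3 - <<'E'
from cell import bot
import cv2,numpy as np
for n in("top","scene"):
    f=bot.grab_frame(n); cv2.imwrite(f"pics/{n}0.png",f[:,:,::-1])
    c=bot.get_calibration(n); print(n,np.round(c["camera_matrix"],1).tolist(),np.round(c["world_from_camera"],3).tolist())
print(bot.observe())
E
```

```text
top [[356.9, 0.0, 250.1], [0.0, 356.9, 191.4], [0.0, 0.0, 1.0]] [[-0.01, -0.995, 0.102, 336.227], [-1.0, 0.01, -0.008, -7.539], [0.007, -0.102, -0.995, 1153.492], [0.0, 0.0, 0.0, 1.0]]
scene [[435.6, 0.0, 252.0], [0.0, 435.6, 196.9], [0.0, 0.0, 1.0]] [[0.504, -0.455, 0.735, -640.326], [-0.864, -0.243, 0.442, -678.269], [-0.023, -0.857, -0.515, 855.78], [0.0, 0.0, 0.0, 1.0]]
{'time': 0.1, 'joint_pos': array([-1.03638686e+00,  2.55707352e-01,  1.07154344e-01, -4.14644875e-04,
       -1.42390905e+00, -2.84615508e-01]), 'qd': array([-0.00028387,  0.00027117,  0.00177452,  0.00098597,  0.00020275,
        0.00350554]), 'tau': array([-4.79803013e-03, -3.87600124e+01,  2.38472396e+01,  5.37811652e+00,
       -3.83845589e-03, -1.84869225e-05]), 'eef_pos': array([ 135.91557734, -532.49309613,  230.48516367]), 'tcp_rot': array([ 3.13987878e+00, -7.41404272e-05, -2.89185966e+00]), 'wrist_force': array([0.19459679, 0.45175175, 0.38921016]), 'ft_torque': array([0.00246875, 0.01867351, 0.01986108]), 'finger_force': 0.0, 'grip_width': 0.9970814925646132}
```

View pics/top0.png

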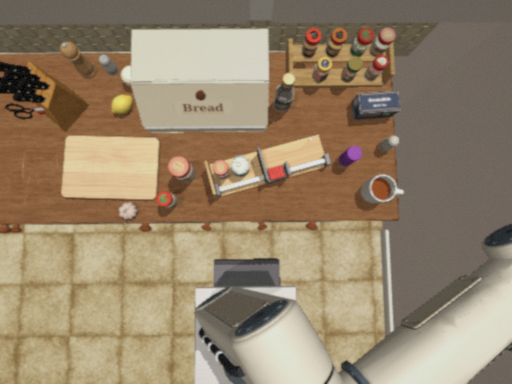

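View pics/scene0.png

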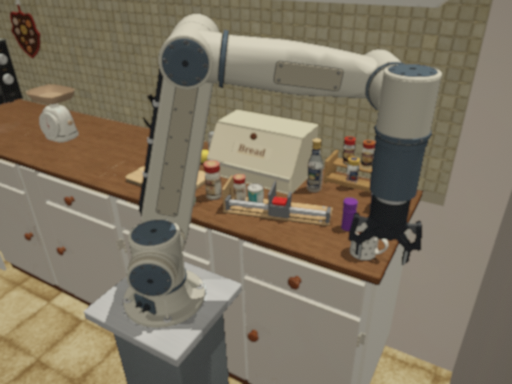

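The top view shows the rail from (208,180) to (325,150), the red pad at (277,173), the end block at (327,160), the jar in the rail at (221,168) and the tin at (240,166). Jar-like things are the one in the rail at (221,168), a bigger one at (179,168), the waiting jar at (167,201) and a purple one at (350,156). The small one inside the rail is meant, and I'll confirm that in the crop.

```bash
cat > h.py <<'E'
from cell import bot
import cv2,numpy as np
def ray(n,uv,c=None):
    c=c or bot.get_calibration(n); T=c["world_from_camera"]
    d=T[:3,:3]@np.linalg.inv(c["camera_matrix"])@[uv[0],uv[1],1]; return T[:3,3],d/np.linalg.norm(d)
def onz(n,uv,z,c=None):
    o,d=ray(n,uv,c); return o+d*(z-o[2])/d[2]
def tri(r1,r2):
    (a,d),(b,e)=r1,r2; s=np.linalg.lstsq(np.c_[d,-e],b-a,rcond=None)[0]
    p,q=a+s[0]*d,b+s[1]*e; return (p+q)/2,np.linalg.norm(p-q)
def red(f,box):
    h=cv2.cvtColor(f,cv2.COLOR_RGB2HSV); m=(((h[...,0]<6)|(h[...,0]>174))&(h[...,1]>170)&(h[...,2]>90)).astype(np.uint8)
    k=np.zeros_like(m); x0,y0,x1,y1=box; k[y0:y1,x0:x1]=1; m*=k
    n,l,s,c=cv2.connectedComponentsWithStats(m); i=1+np.argmax(s[1:,4]); return c[i],s[i],cv2.minAreaRect(np.argwhere(l==i)[:,::-1].astype(np.float32))
E
python3 - <<'E'
from h import *
t=cv2.imread("pics/top0.png")[:,:,::-1].copy(); s=cv2.imread("pics/scene0.png")[:,:,::-1].copy()
a=red(t,(260,155,295,190)); b=red(s,(262,185,300,222)); print(a,b)
print("tri",tri(ray("top",a[0]),ray("scene",b[0])), onz("top",a[0],70), onz("scene",b[0],70))
# wooden board: hue mask
h=cv2.cvtColor(t,cv2.COLOR_RGB2HSV); print(h[150,310],h[158,285],h[110,400],h[188,245])
c1=cv2.resize(t[130:205,150:370],None,fx=3.6,fy=3.6,interpolation=cv2.INTER_CUBIC)
c2=cv2.resize(s[165:245,195:375],None,fx=3.6,fy=3.6,interpolation=cv2.INTER_CUBIC)
w=792;o=np.zeros((c1.shape[0]+c2.shape[0],w,3),np.uint8);o[:c1.shape[0],:c1.shape[1]]=c1;o[c1.shape[0]:,:c2.shape[1]]=c2
cv2.imwrite("pics/c1.png",o[:,:,::-1]);print(o.shape)
E
```

```text
(array([269. , 171.5]), array([269, 171,   1,   2,   2], dtype=int32), ((269.0, 171.5), (1.0, 0.0), -90.0)) (array([279.38709677, 200.60215054]), array([273, 197,  14,   8,  93], dtype=int32), ((279.5, 200.5), (7.0, 13.0), 90.0))
tri (array([515.74407618, -83.20025054,  57.17119277]), np.float64(18.552055098821256)) [508.68466002 -74.50299178  70.        ] [503.70567537 -99.55445549  70.        ]
[ 18  92 222] [ 18  93 220] [ 16  27 123] [ 17  97 200]
(558, 792, 3)
```

View pics/c1.png

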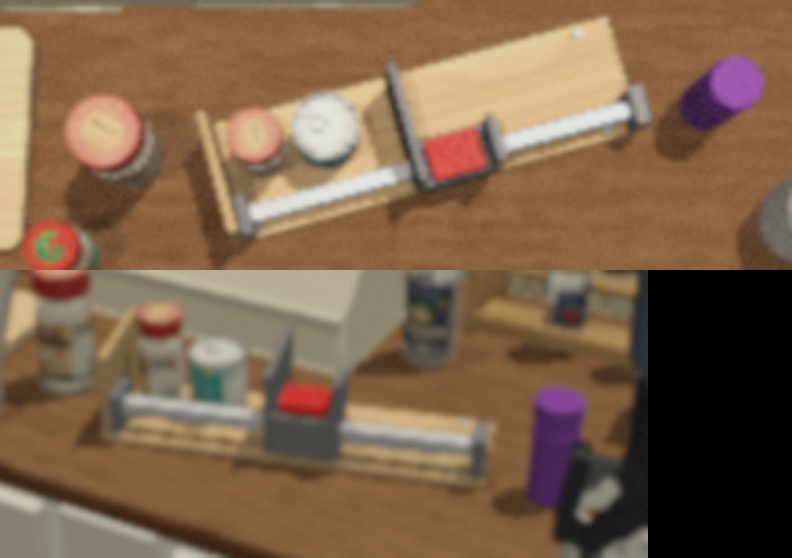

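The crop confirms that the small red-capped jar stands in the rail at crop (255,135), next to the tin at (325,128). The purple jar and the larger jar are outside the rail. The pad is at crop (455,154), the tab at (493,135), and the bar runs from (250,213) to (632,110).

```bash
sed -i 's/>170)&(h/>135)\&(h/' h.py; python3 - <<'E'
from h import *
t=cv2.imread("pics/top0.png")[:,:,::-1].copy(); s=cv2.imread("pics/scene0.png")[:,:,::-1].copy()
a=red(t,(260,155,295,190)); b=red(s,(262,185,300,222)); print(a,b)
print("tri",tri(ray("top",a[0]),ray("scene",b[0])), onz("top",a[0],70))
q=lambda x,y:(x/3.6+150,y/3.6+130)
r=lambda x,y:(x/3.6+195,(y-270)/3.6+165)
L=onz("top",q(250,213),44);R=onz("top",q(632,110),44);d=L-R
print(L,R,np.linalg.norm(d),"yaw",np.arctan2(-d[0],d[1]))
for n,f in(("top",[q(235,232),q(200,112),q(604,18),q(627,80)]),):
    P=[onz(n,u,10) for u in f];print(np.round(P,0).tolist())
ls=onz("scene",r(122,400),44);rs=onz("scene",r(475,440),44);d=ls-rs;print(ls,rs,np.linalg.norm(d),np.arctan2(-d[0],d[1]))
P=onz("top",a[0],70)
for psi in(.2,.25):
  for k in(1,-1): print(bot.solve_ik([P[0],P[1],62],[np.pi,0,psi+k*np.pi/2]))
E
```

```text
(array([275.87719298, 172.4502924 ]), array([268, 166,  17,  14, 171], dtype=int32), ((275.9499816894531, 172.35000610351562), (11.384199142456055, 14.862703323364258), 71.56504821777344)) (array([279.12844037, 200.73394495]), array([272, 196,  15,  10, 109], dtype=int32), ((279.0320129394531, 200.82398986816406), (14.131950378417969, 8.049845695495605), 10.30484676361084))
tri (array([506.39815556, -96.42314389,  66.9687188 ]), np.float64(1.4056883957463868)) [505.53744931 -95.58041658  70.        ]
[458.4407539   79.72372704  44.        ] [ 546.09931488 -255.33335781   44.        ] 346.33404888378385 yaw 0.25588746910541177
[[445.0, 96.0, 10.0], [554.0, 127.0, 10.0], [638.0, -240.0, 10.0], [580.0, -259.0, 10.0]]
[453.56861978  76.69926011  44.        ] [ 550.4317107  -256.99974084   44.        ] 347.47299408539817 0.28250723768927094
None
[ 0.11793717  0.30483164 -0.2785918   0.         -0.98737289  0.08206283]
[ 0.11793717  0.30483164 -0.2785918   0.         -0.98737289 -3.00952982]
[ 0.11793717  0.30483164 -0.2785918   0.         -0.98737289  0.13206283]
```

The two views agree: pad at about (505.5, -95.5), z about 67–70, and yaw about 0.26. Next I'll shut the fingers, go above the pad and check with the wrist camera.

```bash
python3 - <<'E'
from h import *
bot.command_gripper(0.0)
o=[np.pi,0,.26-np.pi/2]
bot.reach([505.5,-95.5,190],o)
c=bot.get_calibration("wrist");f=bot.grab_frame("wrist");cv2.imwrite("pics/w1.png",f[:,:,::-1])
st=bot.observe();print(st["time"],st["eef_pos"],st["tcp_rot"],st["wrist_force"])
np.savez("w1.npz",K=c["camera_matrix"],T=c["world_from_camera"])
a=red(f,(0,0,512,384));print(a, onz("wrist",a[0],70,c))
for p in cv2.boxPoints(a[2]):print(p,onz("wrist",p,70,c))
E
```

```text
2.9833 [505.41157085 -96.29061321 190.08245269] [-3.14149641e+00 -1.74967279e-04 -1.31231542e+00] [0.35636354 0.58074004 1.25090114]
(array([255.66787659, 180.77555959]), array([ 237,  159,   38,   45, 1653], dtype=int32), ((255.5, 181.0), (44.0, 37.0), 90.0)) [505.76112504 -99.30931454  70.        ]
[237. 159.] [ 528.53199458 -115.69511752   70.        ]
[274. 159.] [ 494.35239444 -124.70425907   70.        ]
[274. 203.] [482.02742178 -81.54261605  70.        ]
[237. 203.] [517.96179642 -72.07125137  70.        ]
```

View pics/w1.png

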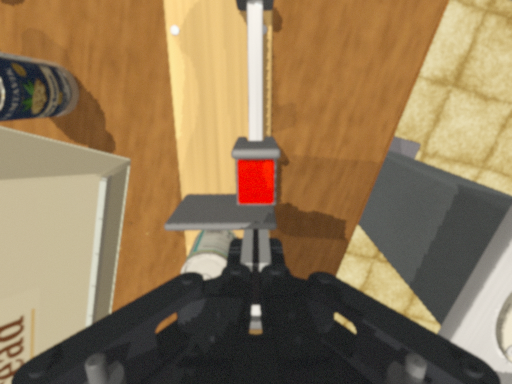

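The wrist view shows the pad at (256,181), with the tab above it in the image, the jar plate below, and the bar vertical, so the yaw of 0.26 is right. The pad measures 45 mm along, centred at about (505.7, -98). Now I'll descend and press.

```bash
python3 - <<'E'
from h import *
def p(l,r=None):
    s=bot.observe();print(l,r,round(s["time"],2),np.round(s["eef_pos"],1),np.round(s["wrist_force"],1),s["grip_width"].__round__(3))
bot.servo_line([505.7,-98,85],velocity=100);p("above")
r=bot.servo_line([505.7,-98,58],velocity=25,max_force=14);p("press",r)
bot.pause(.2);p("settled")
E
```

```text
above None 4.18 [506.2 -98.   85.7] [ 0.8 -0.8  0.2] -0.004
press True 5.08 [505.8 -98.4  61.9] [-1.  -0.2  7. ] 0.005
settled None 5.28 [505.8 -98.5  61.9] [-1.8  0.7  6.8] -0.003
```

```bash
python3 - <<'E'
from h import *
def p(l,r=None):
    s=bot.observe();print(l,r,round(s["time"],2),np.round(s["eef_pos"],1),np.round(s["wrist_force"],1))
    return s["eef_pos"]
d=np.array([np.sin(.26),-np.cos(.26),0]); e=p("start")
g=e+170*d; g[2]=61
r=bot.servo_line(g,velocity=45,max_force=15);n=p("push",r);print(np.linalg.norm(n-e))
cv2.imwrite("pics/t2.png",cv2.resize(bot.grab_frame("top")[130:205,150:370],None,fx=3.6,fy=3.6,interpolation=cv2.INTER_CUBIC)[:,:,::-1])
E
```

```text
start None 5.28 [505.8 -98.5  61.9] [-1.8  0.7  6.8]
push True 8.02 [ 542.3 -232.8   61.9] [-1.6  3.3  7.2]
139.19535123935418
```

View pics/t2.png

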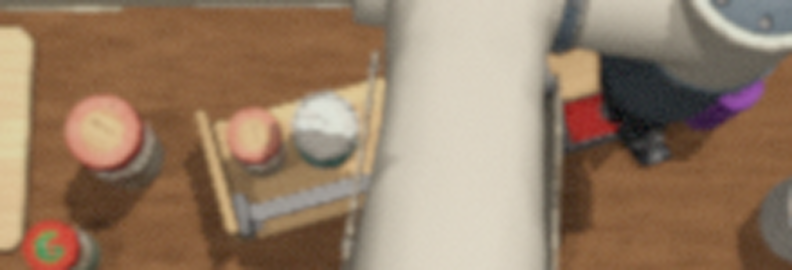

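The stop is back at the expected end: it travelled about 121 mm, and the force rose at the block with the pad held down. Jar and tin are unmoved. I'll lift straight up and check.

```bash
python3 - <<'E'
from h import *
def p(l):
    s=bot.observe();print(l,round(s["time"],2),np.round(s["eef_pos"],1),np.round(s["wrist_force"],1));return s["eef_pos"]
e=p("a")
bot.servo_line([e[0],e[1],85],velocity=50);p("up")
bot.servo_line([e[0],e[1],200],velocity=130)
bot.reach([430,-330,260],[np.pi,0,.26-np.pi/2]);p("clear")
f=bot.grab_frame("top");a=red(f,(285,140,340,185));print(a)
cv2.imwrite("pics/t3.png",cv2.resize(f[130:205,150:370],None,fx=3.6,fy=3.6,interpolation=cv2.INTER_CUBIC)[:,:,::-1])
print(np.linalg.norm(onz("top",a[0],70)-onz("top",[275.88,172.45],70)))
cv2.imwrite("pics/s3.png",cv2.resize(bot.grab_frame("scene")[150:260,190:390],None,fx=3.6,fy=3.6,interpolation=cv2.INTER_CUBIC)[:,:,::-1])
E
```

```text
a 8.07 [ 542.3 -232.8   61.9] [-1.6  4.4  7.8]
up 8.69 [ 542.  -232.8   84.7] [0.8 0.7 0.1]
clear 10.41 [ 429.5 -330.1  259.6] [ 0.6 -0.   0.1]
(array([313.94871795, 161.61538462]), array([307, 155,  15,  14, 156], dtype=int32), ((314.3073425292969, 161.85781860351562), (11.589699745178223, 14.463178634643555), 73.3007583618164))
122.4378040725764
```

View pics/t3.png

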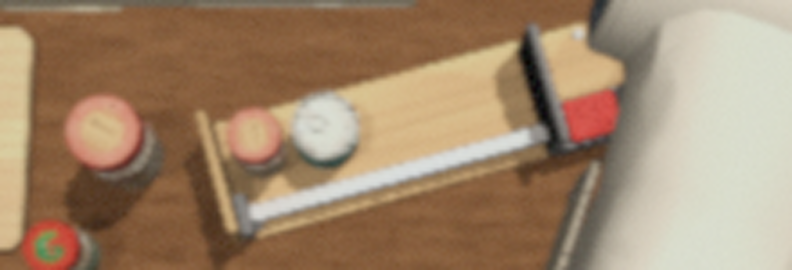

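View pics/s3.png

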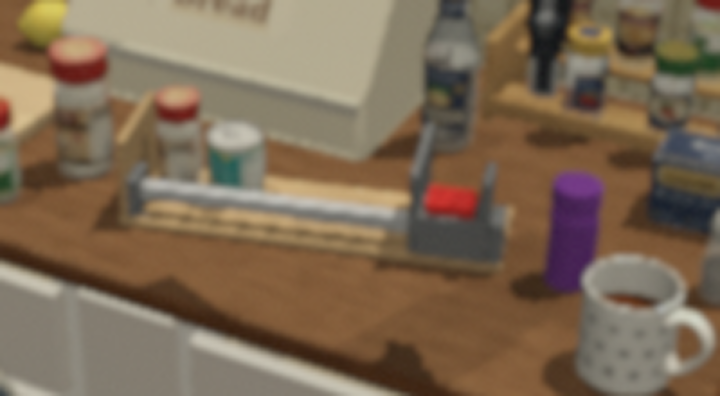

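Jar, tin, mug and purple jar are unmoved, and the stop at scene (455,225) looks flush with the end block. I'll take one wrist close-up to check for a gap.

```bash
python3 - <<'E'
from h import *
bot.reach([528,-180,200],[np.pi,0,.26-np.pi/2])
f=bot.grab_frame("wrist");print(bot.observe()["time"])
cv2.imwrite("pics/w3.png",cv2.resize(f[40:240,150:350],None,fx=2.9,fy=2.9,interpolation=cv2.INTER_CUBIC)[:,:,::-1])
E
```

```text
11.3417
```

View pics/w3.png

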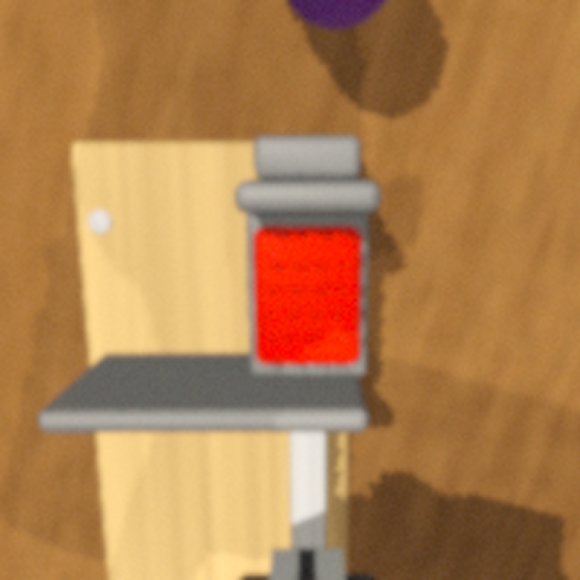

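The close-up shows the tab (308,195) directly against the end block (308,157), with no bar visible between them, and the pad has sprung up. Handing in.

```bash
python3 -c "
from cell import bot
print(bot.finish_job())"
```

```text
the job is handed in; nothing more can be done
None
```

The job is handed in: I held the release pad down and pushed the stop back about 122 mm to the grey end block, then let go and moved clear; the jar and tin stayed in place.

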